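# Start the wing screw of a sherd clamp square with the fork driver

### The job

Pick up the driver with the two-jawed fork foot and set it down upright and centred over the wing screw of the clamp that holds the pottery sherd, with its jaws either side of the wings and standing flat on the clamp's round face. Only then turn it clockwise (seen from above) until the screw itself has turned at least 45 degrees, and leave the driver standing there upright. Leave the empty clamp's screw alone.

Things in the scene. Friction and masses are not known exactly. Their poses are not given: they have to be found in the camera images.
- driver: Fork driver standing loose on the bench, 110 mm tall, 0.2-0.4 kg. Origin: centre of underside, z up. Steel foot: two jaws 56 mm long (x), 9 mm thick, either side of a slot along x, 26 mm wide, 30 mm deep. Black grip block 56 (x) x 24 mm (y), from 60 to 110 mm height. Half a turn leaves it the same. Unwanted: a driver with the same grip but one slim round foot.
- clamp: Fixed clamp with a red-brown pottery sherd under its arm (an identical one is empty). Origin on the bench under the vertical screw axis. Base 210 x 90 mm; arm and sherd towards +x, lower than the face: a flat disc, 90 mm across, 56 mm above the bench, round the axis. On it the wing screw: hub 8 mm thick, 26 mm high; wings 48 mm tip to tip, 6 mm thick, top 24 mm above the face.
- screw (a joint): Turn of this clamp's wing screw, rad: 0 wings along the clamp's x, growing clockwise from above (wing yaw = clamp yaw - value). Starts at 0 to 0.1, can reach 3.1; light friction (0.1 N m), stays where left, height unchanged. In the driver's slot the wings have about 0.4 rad play either way before the jaws take them along.
- spare_screw (a joint): The same for the empty clamp's wing screw, which must stay as it is.

How it is judged:
On the way, in this order (a step that is already met when the one before it is completed fails the run):
1. the fork driver is seated square on the sherd clamp's screw, before the screw has been turned (horizontal distance between driver and clamp below 0.015 m and z of driver in the frame of clamp between 0.05 and 0.06 m and angle between driver's own z axis and vertical below 0.175 rad and value of joint screw below 0.35 rad), for 0.2 s.
2. the screw has been turned to 0.75 rad with the driver seated (horizontal distance between driver and clamp below 0.015 m and z of driver in the frame of clamp between 0.05 and 0.064 m and angle between driver's own z axis and vertical below 0.175 rad and value of joint screw above 0.75 rad), for 0.2 s.
At the end, for the whole second after the job is handed in: The screw of the clamp with the sherd is turned clockwise beyond 0.75 rad; the fork driver stands at rest over it with its jaws on the clamp's face (its underside 50 to 62 mm above the bench), within 15 mm of the screw's axis and 10 degrees of upright; the empty clamp's screw is below 0.3 rad (horizontal distance between driver and clamp below 0.015 m and z of driver in the frame of clamp between 0.05 and 0.062 m and angle between driver's own z axis and vertical below 0.175 rad and value of joint screw above 0.75 rad and value of joint spare_screw below 0.3 rad and linear speed of driver below 0.02 m/s); the robot touches nothing.
It fails at once if the screw is turned (beyond 0.35 rad) while the driver is not seated square on it (value of joint screw above 0.35 rad and velocity of joint screw above 0.2 rad/s and not (horizontal distance between driver and clamp below 0.015 m and z of driver in the frame of clamp between 0.05 and 0.066 m and angle between driver's own z axis and vertical below 0.175 rad)).
It fails at once if the empty clamp's screw is turned beyond 0.3 rad (value of joint spare_screw above 0.3 rad).
It also fails if it takes over 45 s, if anything falls off the work surface, if the arm or the gripper's body presses on something with over 40 N, if the wrist force passes 120 N, or if a joint passes its speed limit or range.

### The arm

A 6-joint arm with a two-finger parallel gripper is mounted at the origin on the work surface. World frame = base frame: x ahead of the robot, y to its left, z up, the work surface at z = 0. Lengths are in m, angles in rad, forces in N, time in s.
With the tool pointing down it reaches from about 0.3 to 0.775 m from the base axis. Payload 14.6 kg.
Tool frame: the origin (TCP) lies midway between the tips of the shut fingers; the grasp point (between the pads) lies 19 mm behind it; z points along the fingers, y is the line along which they close (so a half turn about z gives the same grasp; the last joint's range is limited). The gripper opens to 85 mm and grips with 20 to 120 N. Pads are 22 mm wide; open, the fingers measure 114 mm over their backs; the gripper's body (76 mm by 85 mm) begins 54 mm behind the grasp point. The pads swing forward as they close: fully open they stand 13 mm farther back than shut.
Start: joints at [-1.171, 0.3, 1.521, -0, 1.321, -0.067], TCP at [0.248, -0.491, 0.231] pointing down, gripper open.
Joint ranges: [-3.03, 3.03], [-0.79, 2.21], [0.23, 2.52], [-1.04, 4.18], [0, 3.07], [-2.55, 2.55]. Speed limits (rad/s): [2.22, 2.22, 2.57, 3.14, 3.14, 3.14].

### API

Orientations are given as a unit quaternion [w, x, y, z].
In Python, from bench import env gives the robot as it stands.
- The arm moves only by the tool play_rows, never from a script. Its argument "steps" is a list of rows, each an object with "offset": the shift along the world's x, y, z in units of 25 mm (1.0 is 25 mm), a list of three; "dr": the turn, a rotation vector about the world's x, y, z in units of 6 degrees (1.0 is 6 degrees), a list of three; "hand": the opening in per cent of the stroke, from 0 (shut) to 100 (fully open). In form: [{"offset": [tx, ty, tz], "dr": [wx, wy, wz], "hand": hand}, ...]. A call has 1 to 20 rows; each row is the pose to reach, as a shift and turn from the pose commanded when the call began; what a row does not reach only later rows make up. A row lasts 1/12 s, in which the tool goes at most 41.7 mm and 7.16 degrees, less where a joint would pass 70% of its speed; a pose out of reach is approached as far as the arm can. A call with a gripper value outside its range is refused whole. The fingers move at their own pace and stop on an object; "newtons" is the grip in N (left out, the last holds). Time passes only in rows, so rows that repeat a pose let the fingers close. It gives the time, the measured TCP pose, the force, the opening and the grip force at its end, in the units of the state.
- env.sense(): the state, without advancing time (a new reading comes with each control period).
- env.camera(name): name is "scene" or "top" or "wrist"; returns the picture (420x560x3 uint8, blue, green, red); there is no depth.
- env.camera_params(name): a dict with "intrinsics" (3x3 intrinsics, pixels), "D" ([k1, k2, p1, p2, k3] as OpenCV has them; the pictures are not rectified), "cam_to_world" (4x4, takes a point from camera to world coordinates). Camera axes: x right, y up, looking along -z (the intrinsics and any distortion apply to the point x, -y, -z); pixel columns grow to the right and rows downward; lengths in m; the calibration is good to about 2 mm. A picture is of the moment at which its call begins: read the wrist's pose just before it. camera_params takes no time and is no camera call; for the wrist camera it gives the pose at the moment of the call.
- env.sign_off(): hands the job in; it is judged then, once.
The state is a dict: "t": time; "qpos": joint angles; "qd": joint speeds; "joint_efforts": joint torques, N m; "position": TCP position; "eef_rot": TCP orientation; "ft_force": force on the tool from outside, world axes, zero at the start; "moment": the same for the moment, N m; "finger_gap": finger opening in m; "gripper_force": force on a finger pad.
Only numpy, scipy, OpenCV 4.12 (cv2) and the standard library are available. Lean on these libraries where they do the work, as an engineer would, in place of code of your own. Each camera call takes 0.05 s, during which the arm holds its last target. There are 200 camera calls.

## Working session

There is one attempt and no reset: what is moved stays moved. The work goes in short steps, Python scripts to look and compute and a tool call to move; the robot and the scene stay as the last step left them, time stands still between calls to the robot, and variables do not carry over. Pictures are saved under pics/ and viewed, at most 10 in all, crops included, and the job is handed in when it is done.

Besides the shell and the picture viewer there is one more tool, called as name(argument=value, ...), one argument or row to a line, values as JSON. play_rows: Moves the arm, as the interface text tells. Its arguments: {"type":"object","properties":{"steps":{"type":"array","items":{"type":"object","properties":{"offset":{"type":"array","items":{"type":"number"}},"dr":{"type":"array","items":{"type":"number"}},"hand":{"type":"number"}}}},"newtons":{"type":"number"}},"required":["steps"]}

```bash
mkdir -p pics; python3 - <<'E'
from bench import env
import cv2
for n in("scene","top"):
    cv2.imwrite(f"pics/{n}0.png",env.camera(n)); p=env.camera_params(n); print(n,p)
print(env.sense())
E
```

```text
scene {'intrinsics': array([[520.5218648 ,   0.        , 284.95838642],
       [  0.        , 520.5218648 , 223.58464778],
       [  0.        ,   0.        ,   1.        ]]), 'D': array([0.05504893, 0.        , 0.        , 0.        , 0.        ]), 'cam_to_world': array([[ 0.41651904, -0.7821736 ,  0.46337496,  1.08580102],
       [ 0.90912489,  0.3572572 , -0.21414768, -0.26768437],
       [ 0.00195662,  0.5104623 ,  0.85989791,  1.07264753],
       [ 0.        ,  0.        ,  0.        ,  1.        ]])}
top {'intrinsics': array([[525.87645829,   0.        , 280.33389099],
       [  0.        , 525.87645829, 216.15737781],
       [  0.        ,   0.        ,   1.        ]]), 'D': array([-0.19830542,  0.        ,  0.        ,  0.        ,  0.        ]), 'cam_to_world': array([[ 0.01828164,  0.99287813, -0.11772342,  0.3977813 ],
       [-0.99982944,  0.01784559, -0.00475716,  0.00876545],
       [-0.00262243,  0.11779031,  0.99303503,  1.15385485],
       [ 0.        ,  0.        ,  0.        ,  1.        ]])}
{'t': 0.1, 'qpos': array([-1.17061605e+00,  3.00395131e-01,  1.52154658e+00, -2.15928132e-05,
        1.32071264e+00, -6.66421194e-02]), 'qd': array([ 0.00078399, -0.00140516, -0.00084133, -0.00155857,  0.00054272,
       -0.0009885 ]), 'joint_efforts': array([ 1.01519712e-03, -5.44376993e+01, -3.62371838e+01, -1.23531258e-04,
        3.02814413e-03,  5.29774837e-06]), 'position': array([ 0.24741274, -0.49095905,  0.23077758]), 'eef_rot': array([-5.21750871e-04,  9.72882299e-01,  2.31300131e-01, -9.84339221e-05]), 'ft_force': array([ 0.41543229, -1.00253216, -0.32725836]), 'moment': array([-0.05322581,  0.01721765, -0.03356865]), 'gripper_force': 0.0, 'finger_gap': 0.08518928519032831}
```

View pics/top0.png

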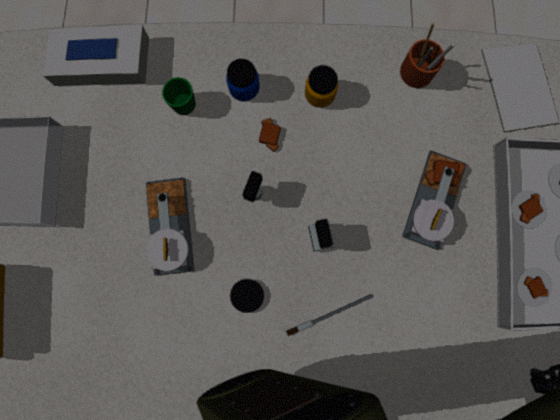

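View pics/scene0.png

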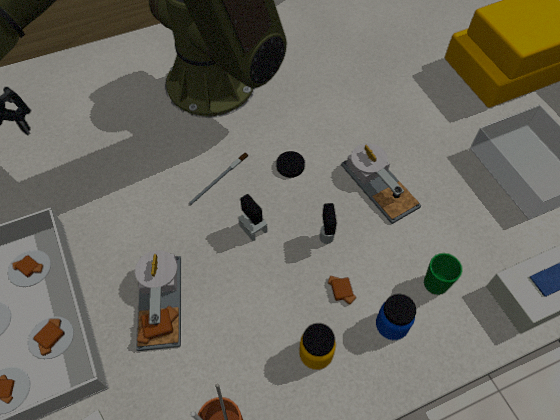

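The sherd clamp is at top px (434,220), with the sherd at (445,170). The fork driver, with its wide steel foot, is at top (321,234) and scene (252,215). The empty clamp is at top (167,250) and the slim driver at (253,187). I'll enlarge crops of the two I need.

```bash
cat > h.py <<'E'
import numpy as np, cv2
from bench import env
def ray(n,uv,P=None):
    p=P or env.camera_params(n); u=cv2.undistortPoints(np.array([[uv]],float),p["intrinsics"],p["D"])[0,0]
    T=p["cam_to_world"]; return T[:3,3],T[:3,:3]@np.array([u[0],-u[1],-1])
def atz(n,uv,z,P=None):
    o,d=ray(n,uv,P); return (o+d*(z-o[2])/d[2])[:2]
def proj(n,X,P=None):
    p=P or env.camera_params(n); T=p["cam_to_world"]; c=(np.atleast_2d(X)-T[:3,3])@T[:3,:3]; c=c*[1,-1,-1]
    return cv2.projectPoints(c,np.zeros(3),np.zeros(3),p["intrinsics"],p["D"])[0][:,0]
E
python3 - <<'E'
import cv2,numpy as np
a=cv2.imread("pics/top0.png");b=cv2.imread("pics/scene0.png")
f=lambda im,x,y,w,h:cv2.convertScaleAbs(cv2.resize(im[y:y+h,x:x+w],(400,300),interpolation=cv2.INTER_CUBIC),alpha=1.5)
# tiles: 80x60 x5 ; clamp 120x90 x3.333
cv2.imwrite("pics/crop.png",np.vstack([np.hstack([f(a,285,205,80,60),f(a,380,145,120,90)]),np.hstack([f(b,215,185,80,60),f(b,100,245,120,90)])]))
E
```

```text
(no output)
```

View pics/crop.png

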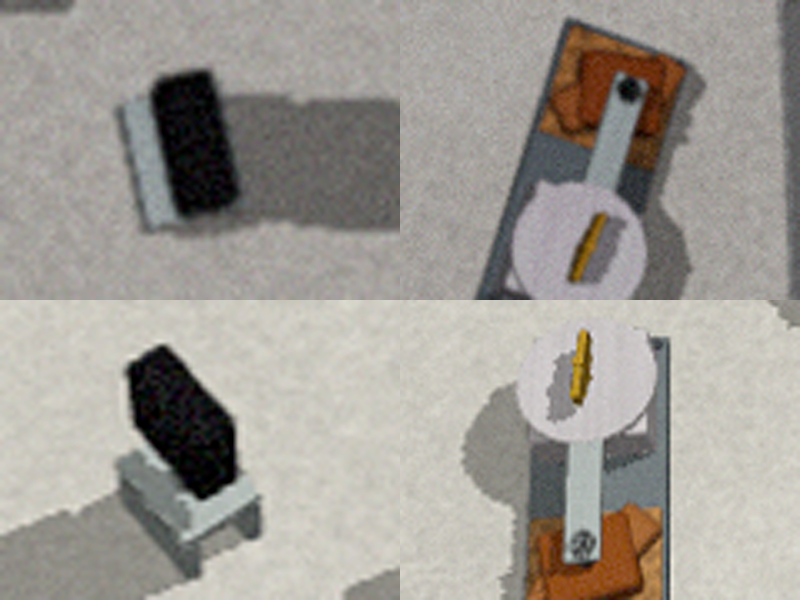

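```bash
python3 - <<'E'
from h import *
T=lambda x,y:(380+(x-400)*.3,145+y*.3); S=lambda x,y:(100+(x-400)*.3,245+(y-300)*.3)
D=lambda x,y:(285+x/5,205+y/5); E=lambda x,y:(215+x/5,185+(y-300)/5)
print("clamp top",atz("top",T(579.5,248),.056),"scene",atz("scene",S(587,382),.056))
ang=lambda a,b:np.degrees(np.arctan2(*(a-b)[::-1]))
print("base yaw",ang(atz("top",T(567,20),.02),atz("top",T(478,298),.02)), ang(atz("scene",S(668,598),.02),atz("scene",S(668,340),.02)))
print("wing yaw",ang(atz("top",T(603,213),.08),atz("top",T(576,282),.08)), ang(atz("scene",S(577,402),.08),atz("scene",S(586,332),.08)))
c=[atz("top",D(*p),.11) for p in((152,82),(212,70),(240,200),(182,215))]
print("driver top",np.mean(c,0),ang(c[0],c[3]),ang(c[1],c[2]))
c2=[atz("scene",E(*p),.11) for p in((126,368),(165,346),(236,432))]
print("scene: ctr",(c2[0]+c2[2])/2,ang(c2[1],c2[2]))
print("foot left edge yaw",ang(atz("top",D(118,105),.03),atz("top",D(146,230),.03)))
E
```

```text
clamp top [ 0.52684992 -0.31404142] scene [ 0.52745583 -0.31431922]
base yaw -18.766211108117005 -18.624015210977042
wing yaw -22.636391027707436 -23.793330290848747
driver top [ 0.48865059 -0.07452264] 13.327284277981967 12.642567059909037
scene: ctr [ 0.49291929 -0.07572818] -168.757999378164
foot left edge yaw 13.326571890498926
```

play_rows(
  steps=[
    {"offset":[9.7,16.64,-1.2],"dr":[0,0,13.8],"hand":100},
    {"offset":[9.7,16.64,-1.2],"dr":[0,0,13.8],"hand":100},
    {"offset":[9.7,16.64,-1.2],"dr":[0,0,13.8],"hand":100},
    {"offset":[9.7,16.64,-1.2],"dr":[0,0,13.8],"hand":100},
    {"offset":[9.7,16.64,-1.2],"dr":[0,0,13.8],"hand":100},
    {"offset":[9.7,16.64,-1.2],"dr":[0,0,13.8],"hand":100},
    {"offset":[9.7,16.64,-1.2],"dr":[0,0,13.8],"hand":100},
    {"offset":[9.7,16.64,-1.2],"dr":[0,0,27.6],"hand":100},
    {"offset":[9.7,16.64,-1.2],"dr":[0,0,27.6],"hand":100},
    {"offset":[9.7,16.64,-1.2],"dr":[0,0,27.6],"hand":100},
    {"offset":[9.7,16.64,-1.2],"dr":[0,0,27.6],"hand":100},
    {"offset":[9.7,16.64,-1.2],"dr":[0,0,27.6],"hand":100},
    {"offset":[9.7,16.64,-1.2],"dr":[0,0,27.6],"hand":100},
    {"offset":[9.7,16.64,-1.2],"dr":[0,0,27.6],"hand":100},
    {"offset":[9.7,16.64,-1.2],"dr":[0,0,27.6],"hand":100},
    {"offset":[9.7,16.64,-1.2],"dr":[0,0,27.6],"hand":100},
    {"offset":[9.7,16.64,-1.2],"dr":[0,0,27.6],"hand":100},
    {"offset":[9.7,16.64,-1.2],"dr":[0,0,27.6],"hand":100},
    {"offset":[9.7,16.64,-1.2],"dr":[0,0,27.6],"hand":100},
    {"offset":[9.7,16.64,-1.2],"dr":[0,0,27.6],"hand":100},
  ],
)

```text
t: 1.77
position: [0.4899, -0.0751, 0.201]
eef_rot: [-0.0, 0.084, 0.996, 0.0]
ft_force: [1.1, 0.4, -0.7]
finger_gap: 0.0858
gripper_force: 0.0
```

play_rows(
  steps=[
    {"offset":[0,0,0],"dr":[0,0,3.5],"hand":100},
    {"offset":[0,0,0],"dr":[0,0,3.5],"hand":100},
    {"offset":[0,0,0],"dr":[0,0,3.5],"hand":100},
    {"offset":[0,0,0],"dr":[0,0,3.5],"hand":100},
    {"offset":[0,0,0],"dr":[0,0,3.5],"hand":100},
  ],
)

```text
t: 2.18
position: [0.4899, -0.0751, 0.2011]
eef_rot: [-0.0, -0.094, 0.996, 0.0]
ft_force: [-1.1, -0.1, 0.6]
finger_gap: 0.0855
gripper_force: 0.0
```

```bash
python3 - <<'E'
from h import *
s=env.sense(); R=s["eef_rot"]; print(s["position"],R,s["qpos"],np.degrees(2*np.arctan2(R[2],R[1])))
P=env.camera_params("wrist"); im=env.camera("wrist"); cv2.imwrite("pics/w1.png",cv2.convertScaleAbs(im,alpha=1.4))
import pickle; pickle.dump(P,open("w1.pkl","wb"))
E
```

```text
[ 0.48989755 -0.07512802  0.20110673] [-1.99328892e-04 -9.38439322e-02  9.95586898e-01  7.19019702e-05] [-2.26088019e-01  2.07382819e-01  1.70981593e+00  1.17668845e-05
  1.22481756e+00 -1.98485279e+00] 190.76956972425248
```

View pics/w1.png

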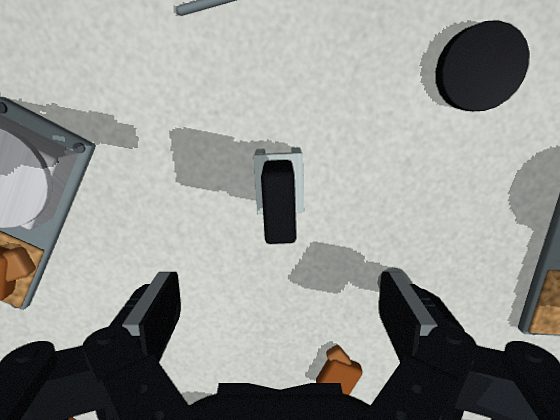

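```bash
python3 - <<'E'
from h import *
import pickle; P=pickle.load(open("w1.pkl","rb"))
print(P["cam_to_world"].round(3))
g=[(262,175),(266,243),(296,242)]
for a in g: print(a,atz("wrist",a,.11,P))
c,y=np.array([.490,-.075]),np.radians(12.5)
for yaw in (10.8,12.5,14):
  y=np.radians(yaw);R=np.array([[np.cos(y),-np.sin(y)],[np.sin(y),np.cos(y)]])
  for z in(.11,.06): print(yaw,z,proj("wrist",[[*(c+R@[a,b]),z] for a,b in((-.028,-.012),(-.028,.012),(.028,.012),(.028,-.012))],P).round().tolist())
E
```

```text
[[-0.187 -0.933 -0.307  0.411]
 [ 0.982 -0.178 -0.058 -0.089]
 [-0.    -0.312  0.95   0.343]
 [ 0.     0.     0.     1.   ]]
(262, 175) [ 0.46663789 -0.09082261]
(266, 243) [ 0.51655111 -0.07913445]
(296, 242) [ 0.51163128 -0.05758863]
10.8 0.11 [[261.0, 172.0], [296.0, 172.0], [295.0, 246.0], [262.0, 246.0]]
10.8 0.06 [[264.0, 159.0], [293.0, 159.0], [292.0, 222.0], [265.0, 222.0]]
12.5 0.11 [[260.0, 173.0], [294.0, 172.0], [296.0, 246.0], [263.0, 247.0]]
12.5 0.06 [[263.0, 159.0], [292.0, 158.0], [293.0, 222.0], [266.0, 223.0]]
14 0.11 [[259.0, 173.0], [293.0, 171.0], [297.0, 245.0], [264.0, 247.0]]
14 0.06 [[262.0, 160.0], [291.0, 158.0], [294.0, 221.0], [267.0, 223.0]]
```

The picture shows the grip top at (262–296, 168–243), within 2 mm and 2° of the estimate, so I'll go down and grasp.

play_rows(
  newtons=60,
  steps=[
    {"offset":[-0.06,0,-1.5],"dr":[0,0,0.35],"hand":100},
    {"offset":[-0.06,0,-3.0],"dr":[0,0,0.35],"hand":100},
    {"offset":[-0.06,0,-4.3],"dr":[0,0,0.35],"hand":100},
    {"offset":[-0.06,0,-5.1],"dr":[0,0,0.35],"hand":100},
    {"offset":[-0.06,0,-5.1],"dr":[0,0,0.35],"hand":100},
    {"offset":[-0.06,0,-5.1],"dr":[0,0,0.35],"hand":60},
    {"offset":[-0.06,0,-5.1],"dr":[0,0,0.35],"hand":40},
    {"offset":[-0.06,0,-5.1],"dr":[0,0,0.35],"hand":10},
    {"offset":[-0.06,0,-5.1],"dr":[0,0,0.35],"hand":10},
    {"offset":[-0.06,0,-5.1],"dr":[0,0,0.35],"hand":10},
    {"offset":[-0.06,0,-5.1],"dr":[0,0,0.35],"hand":10},
    {"offset":[-0.06,0,-5.1],"dr":[0,0,0.35],"hand":10},
  ],
)

```text
t: 3.23
position: [0.489, -0.0753, 0.0748]
eef_rot: [0.001, -0.114, 0.993, -0.0]
ft_force: [-1.0, -1.2, 5.6]
finger_gap: 0.0232
gripper_force: 58.9
```

play_rows(
  steps=[
    {"offset":[0,0,1.5],"dr":[0,0,0],"hand":10},
    {"offset":[0,0,3.0],"dr":[0,0,0],"hand":10},
    {"offset":[0,0,4.3],"dr":[0,0,0],"hand":10},
    {"offset":[0.2,-1.2,4.8],"dr":[0,0,-1],"hand":10},
    {"offset":[0.4,-2.6,4.8],"dr":[0,0,-2],"hand":10},
    {"offset":[0.6,-4.0,4.8],"dr":[0,0,-3],"hand":10},
    {"offset":[0.85,-5.4,4.8],"dr":[0,0,-4],"hand":10},
    {"offset":[1.1,-6.8,4.8],"dr":[0,0,-5],"hand":10},
    {"offset":[1.3,-8.1,4.8],"dr":[0,0,-5.6],"hand":10},
    {"offset":[1.45,-9.1,4.8],"dr":[0,0,-6],"hand":10},
    {"offset":[1.52,-9.55,4.8],"dr":[0,0,-6],"hand":10},
    {"offset":[1.52,-9.55,4.8],"dr":[0,0,-6],"hand":10},
    {"offset":[1.52,-9.55,4.8],"dr":[0,0,-6],"hand":10},
  ],
)

```text
t: 4.32
position: [0.5263, -0.3135, 0.1934]
eef_rot: [-0.0, 0.198, 0.98, 0.0]
ft_force: [-0.7, 0.6, -2.9]
finger_gap: 0.023
gripper_force: 60.6
```

```bash
python3 - <<'E'
from h import *
s=env.sense(); R=s["eef_rot"]; print(s["position"],R,s["qpos"][5],np.degrees(2*np.arctan2(R[2],R[1])))
P=env.camera_params("wrist"); im=env.camera("wrist"); sc=env.camera("scene")
f=lambda im,x,y,w,h:cv2.convertScaleAbs(cv2.resize(im[y:y+h,x:x+w],(400,400),interpolation=cv2.INTER_CUBIC),alpha=1.4)
cv2.imwrite("pics/w2.png",np.hstack([f(im,160,60,240,240),f(sc,90,190,130,130)]))
import pickle; pickle.dump(P,open("w2.pkl","wb"))
c=np.array([.527,-.314]); t=np.linspace(0,2*np.pi,5)[:4]-np.radians(18.7)
print("disc pts",proj("wrist",[[c[0]+.045*np.cos(a),c[1]+.045*np.sin(a),.056] for a in t],P).round(1).tolist())
p=s["position"][:2]; y=np.radians(2*np.degrees(np.arctan2(R[2],R[1]))-180);M=np.array([[np.cos(y),-np.sin(y)],[np.sin(y),np.cos(y)]])
for z,w in((.035+s["position"][2],.012),(s["position"][2]-.0748,.022),(s["position"][2]-.0448,.022)): print(z,proj("wrist",[[*(p+M@[a,b*w]),z] for a,b in((-.028,-1),(-.028,1),(.028,1),(.028,-1))],P).round().tolist())
E
```

```text
[ 0.52628236 -0.31349643  0.19342239] [-4.04506812e-04  1.98410882e-01  9.80118805e-01  2.93076948e-04] -1.7684996305319922 157.1119028881627
disc pts [[281.8, 242.9], [331.5, 190.3], [273.8, 140.3], [224.9, 197.8]]
0.22842239266939768 [[242.0, 254.0], [312.0, 254.0], [308.0, 385.0], [246.0, 385.0]]
0.11862239266939767 [[244.0, 178.0], [312.0, 178.0], [310.0, 257.0], [246.0, 257.0]]
0.14862239266939767 [[239.0, 191.0], [317.0, 191.0], [314.0, 279.0], [242.0, 279.0]]
```

View pics/w2.png

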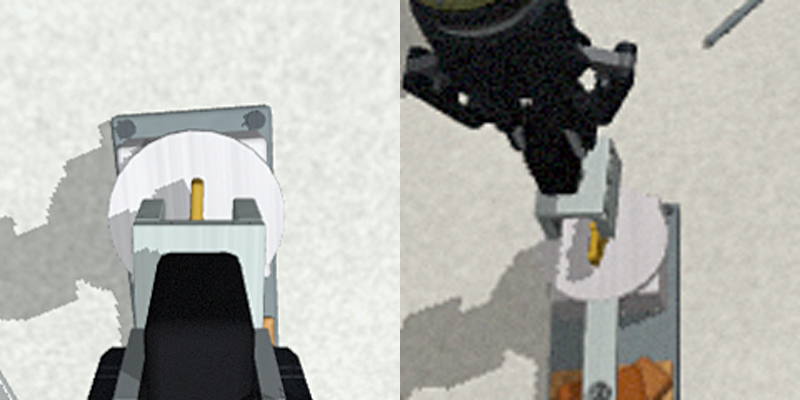

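The disc is where predicted (edges at px 225 and 331, top at 139). The jaws straddle the yellow wing at px (277,170), offset by only 1–2 mm. Lowering now.

play_rows(
  steps=[
    {"offset":[-0.04,-0.03,-0.5],"dr":[0,0,0],"hand":10},
    {"offset":[-0.04,-0.03,-1.0],"dr":[0,0,0],"hand":10},
    {"offset":[-0.04,-0.03,-1.5],"dr":[0,0,0],"hand":10},
    {"offset":[-0.04,-0.03,-1.9],"dr":[0,0,0],"hand":10},
    {"offset":[-0.04,-0.03,-2.2],"dr":[0,0,0],"hand":10},
    {"offset":[-0.04,-0.03,-2.35],"dr":[0,0,0],"hand":10},
    {"offset":[-0.04,-0.03,-2.45],"dr":[0,0,0],"hand":10},
    {"offset":[-0.04,-0.03,-2.45],"dr":[0,0,0],"hand":10},
    {"offset":[-0.04,-0.03,-2.45],"dr":[0,0,0],"hand":10},
  ],
)

```text
t: 5.17
position: [0.5257, -0.3148, 0.1329]
eef_rot: [0.0, 0.199, 0.98, -0.0]
ft_force: [0.5, 0.2, -3.4]
finger_gap: 0.0234
gripper_force: 60.7
```

play_rows(
  steps=[
    {"offset":[0,0,-0.04],"dr":[0,0,0],"hand":10},
    {"offset":[0,0,-0.08],"dr":[0,0,0],"hand":10},
    {"offset":[0,0,-0.08],"dr":[0,0,0],"hand":10},
    {"offset":[0,0,-0.08],"dr":[0,0,0],"hand":10},
    {"offset":[0,0,-0.08],"dr":[0,0,0],"hand":10},
  ],
)

```text
t: 5.58
position: [0.5256, -0.3148, 0.1309]
eef_rot: [0.0, 0.199, 0.98, -0.0]
ft_force: [-0.3, -0.6, 0.7]
finger_gap: 0.0231
gripper_force: 60.9
```

```bash
python3 - <<'E'
from h import *
s=env.sense(); print(s["position"],s["ft_force"],s["moment"],s["qpos"])
im=env.camera("wrist"); sc=env.camera("scene")
f=lambda im,x,y,w,h:cv2.convertScaleAbs(cv2.resize(im[y:y+h,x:x+w],(400,400),interpolation=cv2.INTER_CUBIC),alpha=1.4)
cv2.imwrite("pics/w3.png",np.hstack([f(im,160,60,240,240),f(sc,90,190,130,130)]))
E
```

```text
[ 0.52562906 -0.31478367  0.13085406] [-0.27445918 -0.60316235  0.6921471 ] [-0.07621288 -0.00295592 -0.03067381] [-5.99346758e-01  5.31100851e-01  1.43812225e+00 -4.07486042e-05
  1.17174005e+00 -1.77012968e+00]
```

View pics/w3.png

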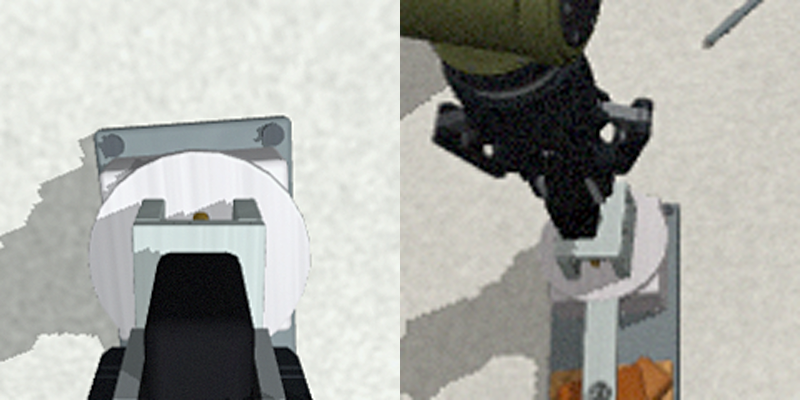

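The jaws sit on the disc either side of the wing, and the weight has come off the wrist (force −3.4 → +0.7 N). Next I'll turn it clockwise by 78°.

play_rows(
  steps=[
    {"offset":[0,0,0],"dr":[0,0,0],"hand":10},
    {"offset":[0,0,0],"dr":[0,0,-0.8],"hand":10},
    {"offset":[0,0,0],"dr":[0,0,-1.6],"hand":10},
    {"offset":[0,0,0],"dr":[0,0,-2.4],"hand":10},
    {"offset":[0,0,0],"dr":[0,0,-3.2],"hand":10},
    {"offset":[0,0,0],"dr":[0,0,-4.0],"hand":10},
    {"offset":[0,0,0],"dr":[0,0,-4.8],"hand":10},
    {"offset":[0,0,0],"dr":[0,0,-5.6],"hand":10},
    {"offset":[0,0,0],"dr":[0,0,-6.4],"hand":10},
    {"offset":[0,0,0],"dr":[0,0,-7.2],"hand":10},
    {"offset":[0,0,0],"dr":[0,0,-8.0],"hand":10},
    {"offset":[0,0,0],"dr":[0,0,-8.8],"hand":10},
    {"offset":[0,0,0],"dr":[0,0,-9.6],"hand":10},
    {"offset":[0,0,0],"dr":[0,0,-10.4],"hand":10},
    {"offset":[0,0,0],"dr":[0,0,-11.2],"hand":10},
    {"offset":[0,0,0],"dr":[0,0,-12.0],"hand":10},
    {"offset":[0,0,0],"dr":[0,0,-12.6],"hand":10},
    {"offset":[0,0,0],"dr":[0,0,-13.0],"hand":10},
    {"offset":[0,0,0],"dr":[0,0,-13.0],"hand":10},
    {"offset":[0,0,0],"dr":[0,0,-13.0],"hand":10},
  ],
)

```text
t: 7.35
position: [0.5255, -0.3148, 0.1309]
eef_rot: [0.0, 0.771, 0.637, -0.0]
ft_force: [-2.3, -0.6, 4.9]
finger_gap: 0.0229
gripper_force: 61.6
```

```bash
python3 - <<'E'
from h import *
s=env.sense(); R=s["eef_rot"];print(s["position"],s["ft_force"],s["moment"],np.degrees(2*np.arctan2(R[2],R[1]))-180)
im=env.camera("wrist"); sc=env.camera("scene")
f=lambda im,x,y,w,h:cv2.convertScaleAbs(cv2.resize(im[y:y+h,x:x+w],(400,400),interpolation=cv2.INTER_CUBIC),alpha=1.4)
cv2.imwrite("pics/w4.png",np.hstack([f(im,160,60,240,240),f(sc,90,190,130,130)]))
E
```

```text
[ 0.52546007 -0.31478933  0.13087237] [-2.31082616 -0.63328691  4.86080101] [-0.09410572  0.63092294 -0.01615416] -100.83784917851813
```

View pics/w4.png

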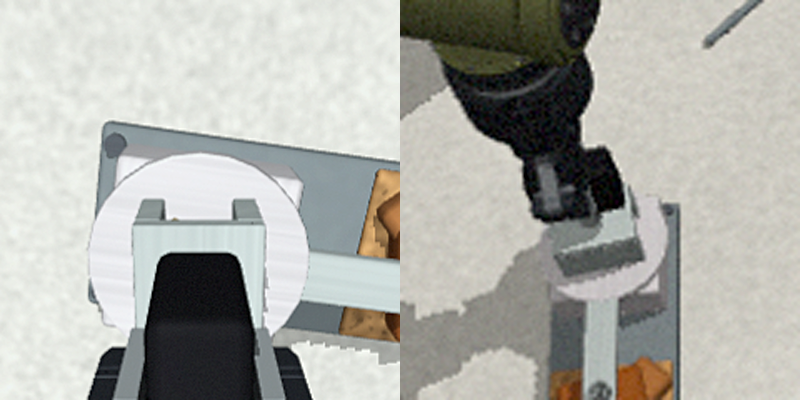

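The driver is still seated after turning 78°, and the wing tip is against the left jaw at crop (172,218), as expected. Releasing and withdrawing.

play_rows(
  steps=[
    {"offset":[0,0,0],"dr":[0,0,0],"hand":40},
    {"offset":[0,0,0],"dr":[0,0,0],"hand":70},
    {"offset":[0,0,0],"dr":[0,0,0],"hand":100},
    {"offset":[0,0,0],"dr":[0,0,0],"hand":100},
    {"offset":[0,0,0],"dr":[0,0,0],"hand":100},
    {"offset":[0,0,0],"dr":[0,0,0],"hand":100},
    {"offset":[0,0,0.6],"dr":[0,0,0],"hand":100},
    {"offset":[0,0,1.6],"dr":[0,0,0],"hand":100},
    {"offset":[0,0,2.8],"dr":[0,0,0],"hand":100},
    {"offset":[0,0,4],"dr":[0,0,0],"hand":100},
    {"offset":[-1.3,0,4.5],"dr":[0,0,0],"hand":100},
    {"offset":[-2.6,0,4.5],"dr":[0,0,0],"hand":100},
    {"offset":[-4,0,4.5],"dr":[0,0,0],"hand":100},
    {"offset":[-4,0,4.5],"dr":[0,0,0],"hand":100},
    {"offset":[-4,0,4.5],"dr":[0,0,0],"hand":100},
    {"offset":[-4,0,4.5],"dr":[0,0,0],"hand":100},
  ],
)

```text
t: 8.78
position: [0.4259, -0.3148, 0.2434]
eef_rot: [0.0, 0.771, 0.637, 0.0]
ft_force: [-1.3, 0.5, 0.6]
finger_gap: 0.0854
gripper_force: 0.0
```

```bash
python3 - <<'E'
from h import *
s=env.sense(); print(s["t"],s["position"])
im=env.camera("top"); sc=env.camera("scene")
f=lambda im,x,y,w,h:cv2.convertScaleAbs(cv2.resize(im[y:y+h,x:x+w],(400,400),interpolation=cv2.INTER_CUBIC),alpha=1.4)
cv2.imwrite("pics/w5.png",np.hstack([f(im,385,165,100,100),f(sc,105,205,100,100)]))
for n in("top","scene"):
  for z in(.166,.116,.056): print(n,z,proj(n,[[.527,-.314,z]]).round(1))
E
```

```text
8.7833 [ 0.42589228 -0.31481585  0.24337085]
top 0.166 [[449.8 213. ]]
top 0.116 [[442.2 216. ]]
top 0.056 [[433.8 219.3]]
scene 0.166 [[144.4 245.1]]
scene 0.116 [[150.  256.6]]
scene 0.056 [[156.2 269.4]]
```

View pics/w5.png

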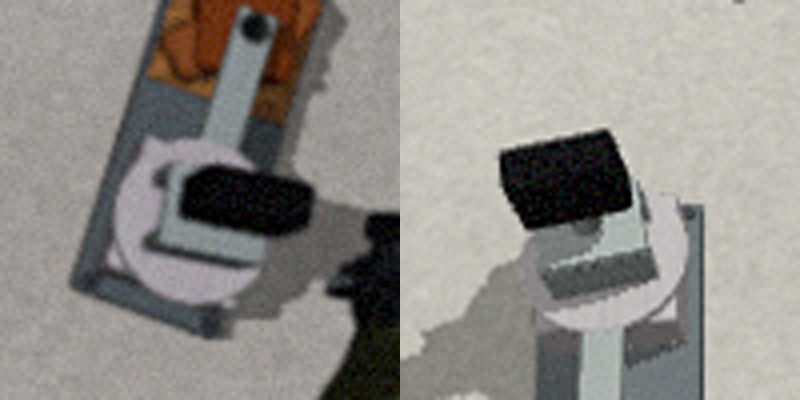

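The driver stands upright on the disc with its grip top at top px (448,214), against a prediction of (450,213). The screw should be at about 1.03 rad. Handing in.

```bash
python3 -c "
from bench import env
print(env.sign_off())"
```

```text
the job is handed in; nothing more can be done
None
```

I handed the job in: the fork driver stands upright on the sherd clamp's screw and the gripper is clear of it. I estimate the screw turned to about 1.0 rad (59°) clockwise, worked out from the driver's final angle rather than measured. The arm never went near the empty clamp, and the hand-in returned no verdict.

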